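Throw the old cup in the pedal bin and ease the lid shut

TASK

Press the pedal of the small bin right down and hold it firmly against its stop for a moment so its lid swings up and stays open, then drop the white plastic cup from the dish stand into the bin. Then take hold of the pedal and ease it back up, so that the lid comes down under control and does not slam, until it is fully shut, and let go. Work the lid only by its pedal, keep the bin flat on its base and do not shove it along, and leave the bowl, the tumbler and the spoon where they are.

Things in the scene. Friction and masses are not known exactly. Their poses are not given: they have to be found in the camera images.
- bin: small round steel pedal bin, loose on the sill: radius 80 mm (base 85), rim 205 mm high, inner radius 76 mm, inner floor 64 mm above the sill, 2.2 kg. Origin: centre of its underside; its -x axis points out of the front, to the pedal; z up. Against the lower stop press the pedal with 10 to 16 N; about 22 N down there, or 7 N up against the upper stop, begins to tip the bin.
- bin_mouth (a point): centre of the bin's open mouth, level with the rim, 205 mm above the sill
- lid (a joint): angle of the round steel lid (166 mm across, hinged at the back of the rim): 0 shut, 1.9 fully open, leaning back past upright. Tied to the pedal: lid angle = 7.6 x pedal angle. No latch: below about 1.55 it falls shut by its weight (0.14 to 0.26 kg) if the pedal is free, pushing the pedal up; beyond that it falls open and stays, keeping the pedal down.
- lid_front (a point): front edge of the lid, opposite its hinge, at mid thickness of the edge
- pedal (a joint): angle of the pedal lever: 0 up (lid shut), 0.25 right down (lid open). It pivots about the bin's y axis, 36 mm above the sill on the bin's axis. Pushing the tread down takes 5 to 14 N at first, less as the lid rises, almost nothing once it is past upright, then the stop. From down it must be pulled up with 2 to 4 N until the lid passes upright; then it pushes up with up to 10 N.
- pedal_tread (a point): centre of the top of the black pedal tread: 50 mm long (outward), 50 mm wide (along the bin's y), 12 mm thick, on a 22 mm wide lever. It lies 155 mm in front of the bin's axis, 61 mm above the sill when up, and travels just under 40 mm down to a hard stop best felt; sloped 7 degrees, outer edge high when up, low when down. It can be gripped by its two side faces (across the bin's y), up or down.
- cup: white plastic cup standing upside down on the stand's tray, 95 mm tall, tapered: 50 mm diameter at the top (its closed bottom), 68 mm at the rim below; 50 g. Origin: centre of the rim it stands on; z up.
- stand: fixed metal dish stand: tray 300 mm (its x) by 440 mm (its y), its floor 12 mm above the sill with a 22 mm high edge, two steel plates of 180 mm on edge in a wire rack at its +y end, up to 195 mm high. Origin: centre of its underside.
- bowl: steel bowl upside down on the tray, 116 mm diameter, 55 mm tall; leave alone. Origin: centre of the rim it stands on.
- tumbler: straight steel tumbler upside down on the tray, 64 mm diameter, 120 mm tall; leave alone. Origin: centre of the rim it stands on.
- spoon: steel serving spoon, 200 mm long, lying on the sill on the far side; leave alone. Origin: underside of its middle.
Things that resemble listed ones, but are neither listed nor needed, are in the scene too. Leave any brown look-alike of the cup alone.

How it is judged:
By the outcome, as a careful person would: the job done as asked, in the order asked, and still so for the second after the job is handed in, with the robot touching nothing.
It also fails if it takes over 72 s, if anything falls off the work surface, if the arm or the gripper's body presses on something with over 40 N, if the wrist force passes 120 N, or if a joint passes its speed limit or range.

ROBOT

A 7-joint arm with a two-finger parallel gripper is mounted at the origin on the work surface. World frame = base frame: x ahead of the robot, y to its left, z up, the work surface at z = 0. Lengths are in m, angles in rad, forces in N, time in s.
With the tool pointing down it reaches from about 0.4 to 0.85 m from the base axis. Payload 6.9 kg.
Tool frame: the origin (TCP) lies midway between the tips of the shut fingers; the grasp point (between the pads) lies 19 mm behind it (grip_depth is the distance from the TCP to the grasp point, in m); z points along the fingers, y is the line along which they close (so a half turn about z gives the same grasp; the last joint's range is limited). The gripper opens to 85 mm and grips with 20 to 120 N. Pads are 22 mm wide; open, the fingers measure 114 mm over their backs; the gripper's body (76 mm by 85 mm) begins 54 mm behind the grasp point. The pads swing forward as they close: fully open they stand 13 mm farther back than shut.
Start: joints at [-1.127, 0.507, -0.238, 1.5, 0.126, 1.149, -0.155], TCP at [0.208, 0.589, 0.231] pointing down, gripper open.
Joint ranges: [-3.08, 3.08], [-0.24, 2.05], [-1.43, 1.35], [0, 2.5], [-1.52, 4.66], [0.17, 1.96], [-2.89, 2.89]. Speed limits (rad/s): [2.39, 2.39, 3.14, 3.14, 3.14, 3.14, 3.14].

INTERFACE

Orientations are given as a rotation vector (axis times angle).
In Python, from bench import state, get_image, camera_model, sign_off, grip_depth gives the robot as it stands.
- The arm moves only by the tool arm_command, never from a script. Its argument "increments" is a list that holds one entry, the list of rows, each a list of 7 numbers: the gripper command: -1 is shut, 1 is fully open, values between are in proportion, then the shift along the tool's x, y, z in cm, then the turn, a rotation vector about the tool's x, y, z in rad. A call has 1 to 8 rows; each row is the pose to reach, as a shift and turn from the pose commanded when the call began, along the tool's axes at that moment; what a row does not reach only later rows make up. A row lasts 1/10 s, in which the tool goes at most 50 mm and 8.59 degrees, less where a joint would pass 70% of its speed; a pose out of reach is approached as far as the arm can. A call with a gripper value outside its range is refused whole. The fingers move at their own pace and stop on an object; "squeeze" is the grip in N (left out, the last holds). Time passes only in rows, so rows that repeat a pose let the fingers close. It gives the time, the measured TCP pose, the force, the opening and the grip force at its end, in the units of the state.
- state(): the state, without advancing time (a new reading comes with each control period).
- get_image(name): name is "side" or "top" or "wrist"; returns (picture, depth): 420x560x3 uint8, red, green, blue; 420x560 float32, m along the optical axis (not along the pixel's ray), 0 where there is no reading.
- camera_model(name): a dict with "camera_matrix" (3x3 intrinsics, pixels), "R" (3x3) and "t" (3): a world point X has camera coordinates R X + t. Camera axes: x right, y down, z forward; pixel columns grow to the right and rows downward; lengths in m; the calibration is good to about 2 mm. A picture is of the moment at which its call begins: read the wrist's pose just before it. camera_model takes no time and is no camera call; for the wrist camera it gives the pose at the moment of the call.
- sign_off(): hands the job in; it is judged then, once.
The state is a dict: "time": time; "joints": joint angles; "joint_velocities": joint speeds; "effort": joint torques, N m; "position": TCP position; "tool_rot": TCP orientation; "contact_force": force on the tool from outside, world axes, zero at the start; "ft_torque": the same for the moment, N m; "grip_width": finger opening in m; "grasp_force": force on a finger pad.
Only numpy, scipy, OpenCV 4.12 (cv2) and the standard library are available. Lean on these libraries where they do the work, as an engineer would, in place of code of your own. Each camera call takes 0.05 s, during which the arm holds its last target. There are 200 camera calls.

## Working session

There is one attempt and no reset: what is moved stays moved. The work goes in short steps, Python scripts to look and compute and a tool call to move; the robot and the scene stay as the last step left them, time stands still between calls to the robot, and variables do not carry over. Pictures are saved under pics/ and viewed, at most 10 in all, crops included, and the job is handed in when it is done.

Besides the shell and the picture viewer there is one more tool, called after "Request:" as name(argument=value, ...) on one line, values as JSON. arm_command: Moves the arm, as the interface text tells. Its arguments: {"type":"object","properties":{"increments":{"type":"array","items":{"type":"array","items":{"type":"array","items":{"type":"number"}}}},"squeeze":{"type":"number"}},"required":["increments"]}

```bash
mkdir -p pics; ls; python3 - <<'E'
from bench import *
import cv2,numpy as np
s=state();print(s, grip_depth)
for n in("side","top"):
    p,d=get_image(n);cv2.imwrite(f"pics/{n}0.png",p[...,::-1]);np.savez(f"pics/{n}0.npz",p=p,d=d,**camera_model(n));print(n,camera_model(n))
E
```

```text
pics
{'time': 0.0, 'joints': array([-1.12649772,  0.50834495, -0.23753985,  1.50112187,  0.12571274,
        1.14890089, -0.15480853]), 'joint_velocities': array([ 0.00192519, -0.00148902, -0.00126474, -0.00039487,  0.00036613,
       -0.00059418, -0.00103446]), 'effort': array([ 4.14041242e-04, -6.20599222e+01, -2.18646526e+00, -2.49652559e+01,
        1.27808691e-02,  1.20980357e-02,  3.86264912e-05]), 'position': array([0.20762574, 0.58897794, 0.23042956]), 'tool_rot': array([-5.29557009e-01, -3.09636915e+00,  2.76962473e-03]), 'contact_force': array([-0.53647662, -0.16620726,  0.62265247]), 'ft_torque': array([-0.03004141, -0.02664875, -0.03157907]), 'grasp_force': 0.0, 'grip_width': 0.08546705500380812} 0.0187
side {'camera_matrix': array([[520.37837708,   0.        , 278.37718113],
       [  0.        , 520.37837708, 199.17190219],
       [  0.        ,   0.        ,   1.        ]]), 'R': array([[ 0.6977113 ,  0.71625076, -0.01355686],
       [ 0.44205907, -0.44535408, -0.77861642],
       [-0.5637222 ,  0.53725654, -0.62735372]]), 't': array([-0.4527806 , -0.10783379,  1.73203813])}
top {'camera_matrix': array([[515.48246972,   0.        , 270.92601336],
       [  0.        , 515.48246972, 217.82119271],
       [  0.        ,   0.        ,   1.        ]]), 'R': array([[ 0.01188533, -0.9998007 ,  0.01604085],
       [-0.99479032, -0.01344704, -0.10105148],
       [ 0.10124704, -0.01475625, -0.99475187]]), 't': array([0.06527598, 0.57096714, 1.58099718])}
```

View pics/side0.png

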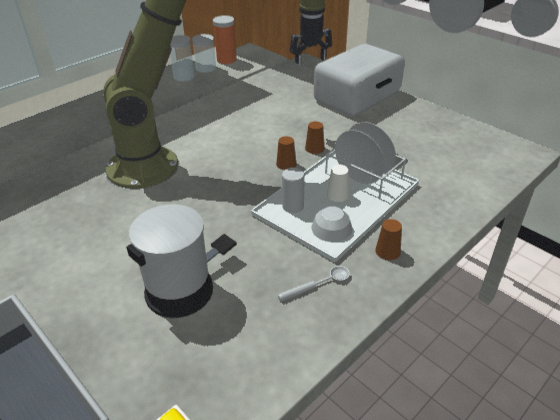

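View pics/top0.png

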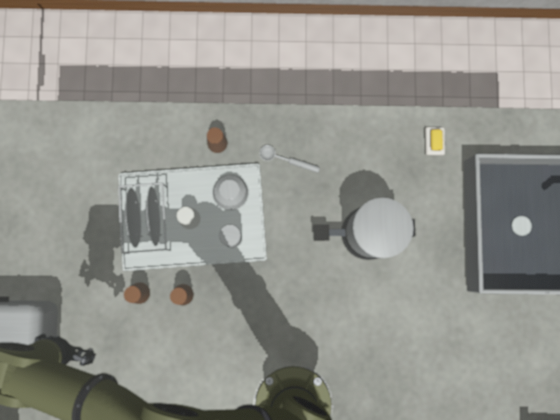

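The side view shows the bin at (172,255) with its pedal tread at (223,243), the tumbler at (292,190), the bowl at (332,222) and the spoon at (315,285). There are several cup candidates. The white one is on the tray at side (339,183) and top (186,216). The brown ones are at side (286,153), (315,137) and (390,240). Only the white one fits: it is white, tapered and stands on the tray. I'll measure it and confirm in a crop.

```bash
cat > h.py <<'E'
import numpy as np,cv2
def cloud(f):
    z=np.load(f);d=z['d'];v,u=np.indices(d.shape);K=z['camera_matrix']
    c=np.stack([(u-K[0,2])/K[0,0]*d,(v-K[1,2])/K[1,1]*d,d],-1)
    X=(c-z['t'])@z['R'];X[d==0]=np.nan
    return z['p'],X
E
python3 - <<'E'
from h import *
from scipy.optimize import least_squares
for n in("top","side"):
    p,X=cloud(f"pics/{n}0.npz")
    boxes=dict(top=dict(cup=(170,198,202,232),tumb=(215,222,250,255),bowl=(212,172,250,212),lid=(340,185,425,270),tread=(310,218,331,244)),
      side=dict(cup=(325,160,352,205),tumb=(278,165,308,215),bowl=(308,203,355,245),lid=(125,200,215,285),tread=(205,230,240,260)))[n]
    for k,(a,b,c,e) in boxes.items():
        P=X[b:e,a:c].reshape(-1,3);C=p[b:e,a:c].reshape(-1,3).astype(int);ok=~np.isnan(P[:,2]);P=P[ok];C=C[ok]
        if k=='tread': m=(C.max(1)<70)&(P[:,2]>.025)
        else:
            zt=np.percentile(P[:,2],97); m=P[:,2]>zt-.012
        Q=P[m]
        if k=='tread':
            r=cv2.minAreaRect((Q[:,:2]*1000).astype(np.float32));print(n,k,r)
        print(n,k,m.sum(),'mean',Q.mean(0).round(4),'min',Q.min(0).round(3),'max',Q.max(0).round(3))
        if k=='lid':
            L=cv2.minEnclosingCircle((Q[:,:2]*1000).astype(np.float32));print(L)
p=cv2.imread('pics/side0.png')[120:270,190:400];q=cv2.imread('pics/top0.png')[180:270,300:426]
cv2.imwrite('pics/crop.png',np.hstack([cv2.resize(p,(420,300),interpolation=2),cv2.resize(q,(378,300),interpolation=2)]))
E
```

```text
top cup 228 mean [0.5671 0.329  0.1059] min [0.543 0.305 0.098] max [0.592 0.354 0.116]
top tumb 361 mean [0.5091 0.1953 0.1313] min [0.479 0.166 0.124] max [0.541 0.225 0.142]
top bowl 448 mean [0.6523 0.2025 0.0651] min [0.611 0.163 0.058] max [0.695 0.24  0.076]
top lid 2580 mean [ 0.5295 -0.2315  0.2214] min [ 0.449 -0.315  0.214] max [ 0.611 -0.151  0.235]
((529.9751586914062, -232.57603454589844), 82.7735366821289)
top tread ((0.0, 0.0), (0.0, 0.0), 0.0)<stdin>:15: RuntimeWarning: Mean of empty slice.
  ret = um.true_divide(
Traceback (most recent call last):
ValueError: zero-size array to reduction operation minimum which has no identity
```

```bash
python3 - <<'E'
from h import *
for n,(a,b,c,e) in dict(top=(306,212,336,250),side=(200,225,245,270)).items():
    p,X=cloud(f"pics/{n}0.npz")
    P=X[b:e,a:c].reshape(-1,3)
    m=(P[:,2]>.045)&(P[:,2]<.09)&(np.hypot(P[:,0]-.530,P[:,1]+.2326)>.1)&(np.hypot(P[:,0]-.530,P[:,1]+.2326)<.2)
    Q=P[m];o=Q[Q[:,1]>-.232+.135]
    print(n,m.sum(),Q.min(0).round(3),Q.max(0).round(3),cv2.minAreaRect((o[:,:2]*1000).astype(np.float32)),o.mean(0).round(4))
    A=np.c_[o[:,:2],np.ones(len(o))];print(np.linalg.lstsq(A,o[:,2],rcond=None)[0])
p,X=cloud("pics/side0.npz")
for k,(a,b,c,e) in dict(cup=(325,160,352,205),tumb=(278,165,308,215),lid=(125,200,215,250)).items():
    P=X[b:e,a:c].reshape(-1,3);P=P[~np.isnan(P[:,2])];Q=P[P[:,2]>np.percentile(P[:,2],97)-.01];print(k,Q.mean(0),cv2.minEnclosingCircle((Q[:,:2]*1000).astype(np.float32)))
p=cv2.imread('pics/side0.png')[120:270,190:400];q=cv2.imread('pics/top0.png')[180:270,300:426]
cv2.imwrite('pics/crop.png',np.hstack([cv2.resize(p,(420,300),interpolation=2),cv2.resize(q,(378,300),interpolation=2)]))
E
```

```text
top 317 [ 0.5   -0.125  0.047] [ 0.551 -0.055  0.073] ((525.507568359375, -76.17725372314453), (50.168609619140625, 41.282493591308594), 0.35835349559783936) [ 0.5253 -0.0759  0.0612]
[0.01983837 0.09386181 0.05793219]
side 394 [ 0.501 -0.133  0.047] [ 0.555 -0.054  0.069] ((527.6337890625, -75.4101791381836), (53.053924560546875, 43.1369514465332), 1.5107568502426147) [ 0.5306 -0.077   0.0606]
[-0.04026473  0.09768769  0.0895189 ]
cup [0.57236307 0.32532383 0.10658733] ((572.214599609375, 328.36773681640625), 29.67615509033203)
tumb [0.51442145 0.19029722 0.13152755] ((514.03857421875, 193.49478149414062), 36.55033493041992)
lid [ 0.53759713 -0.23765263  0.22134574] ((533.306884765625, -235.03062438964844), 82.95426177978516)
```

View pics/crop.png

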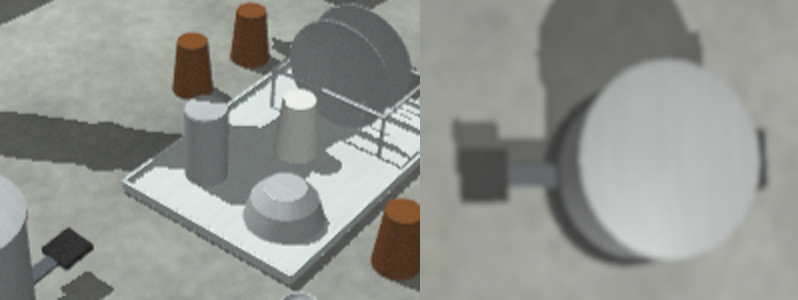

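The crop confirms the white cup at crop (298,125), alone between the tumbler and the plates. The black tread is at crop (67,248) in the side half and (485,173) in the top half. It points toward world +y.

```bash
cat >> h.py <<'E'
def inc(target):
    from bench import state
    from scipy.spatial.transform import Rotation as Ro
    s=state();R=Ro.from_rotvec(s['tool_rot']);Rt=Ro.from_matrix(np.array([[0,1,0],[1,0,0],[0,0,-1.]]))
    print('cm',(R.inv().apply(np.array(target)-s['position'])*100).round(2),'rot',(R.inv()*Rt).as_rotvec().round(4),'t',s['time'])
E
python3 -c "
from h import *
inc([.35,.27,.30]);inc([.5275,-.076,.26])"
```

```text
cm [-24.03 -25.37  -6.91] rot [-1.400e-03  1.000e-03  1.232e+00] t 0.1
cm [-52.27 -52.1   -2.86] rot [-1.400e-03  1.000e-03  1.232e+00] t 0.1
```

Request:
arm_command(increments=[[[-1,-4,-4,-6.9,0,0,0.15],[-1,-8,-8,-6.9,0,0,0.3],[-1,-12,-12,-6.9,0,0,0.45],[-1,-16,-16,-6.9,0,0,0.6],[-1,-20,-20,-6.9,0,0,0.75],[-1,-24,-24,-6.9,0,0,0.9],[-1,-28,-28,-6.9,0,0,1.05],[-1,-32,-32,-6.9,0,0,1.2]]])

```text
time: 0.9
position: [0.3713, 0.2465, 0.3]
tool_rot: [-2.192, -2.25, -0.0]
contact_force: [1.0, 0.4, -0.9]
grip_width: -0.0001
grasp_force: 0.0
```

```bash
python3 -c "
from h import *
inc([.5275,-.076,.26])"
```

```text
cm [-32.65  14.78   3.99] rot [-0.     -0.0002  0.0259] t 0.9
```

Request:
arm_command(increments=[[[-1,-4.7,2.1,1,0,0,0.0259],[-1,-9.4,4.2,2,0,0,0.0259],[-1,-14.1,6.3,3,0,0,0.0259],[-1,-18.8,8.4,4,0,0,0.0259],[-1,-23.5,10.5,4,0,0,0.0259],[-1,-28.2,12.6,5,0,0,0.0259],[-1,-32.6,14.8,9,0,0,0.0259],[-1,-32.6,14.8,12,0,0,0.0259]]])

```text
time: 1.7
position: [0.532, -0.0771, 0.1809]
tool_rot: [2.215, 2.22, 0.004]
contact_force: [0.9, 1.1, -1.1]
grip_width: -0.0003
grasp_force: 0.0
```

```bash
python3 -c "
from h import *
inc([.5275,-.076,.063])
from bench import *
p,d=get_image('wrist');cv2.imwrite('pics/w1.png',p[...,::-1]);np.savez('pics/w1.npz',p=p,d=d,**camera_model('wrist'))"
```

```text
cm [ 0.14 -0.52 11.79] rot [0.006  0.0025 0.0021] t 1.7
```

View pics/w1.png

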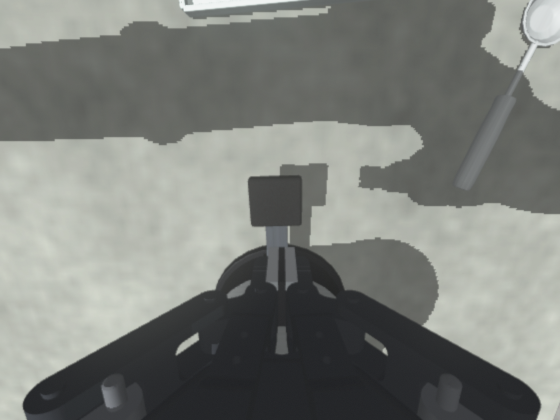

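The wrist view shows the tread at (248–302, 176–227) with the shut fingers just below it, near (281,250).

```bash
python3 -c "
from h import *
p,X=cloud('pics/w1.npz')
P=X[170:233,240:310].reshape(-1,3);C=p[170:233,240:310].reshape(-1,3)
m=(C.max(1)<80)&(P[:,2]>.045)&(P[:,2]<.08);Q=P[m];print(m.sum(),Q.mean(0),Q.min(0),Q.max(0),cv2.minAreaRect((Q[:,:2]*1000).astype(np.float32)))
inc([.5275,-.076,.063])"
```

```text
2527 [ 0.52131473 -0.07926865  0.0546086 ] [ 0.49673033 -0.10572341  0.04906262] [ 0.54562912 -0.05551702  0.05925268] ((520.8700561523438, -81.01473236083984), (48.435333251953125, 49.71255111694336), 1.722954273223877)
cm [ 2.600e-01 -1.000e-02  1.096e+01] rot [-0.0061  0.0031  0.0008] t 1.75
```

Request:
arm_command(increments=[[[-1,0.2,-0.2,3,0,0,0],[-1,0.2,-0.2,6,0,0,0],[-1,0.2,-0.2,8,0,0,0],[-1,0.2,-0.2,9,0,0,0],[-1,0.2,-0.2,9.8,0,0,0],[-1,0.2,-0.2,9.8,0,0,0],[-1,0.2,-0.2,9.8,0,0,0]]])

```text
time: 2.45
position: [0.5278, -0.0706, 0.0827]
tool_rot: [2.214, 2.228, 0.001]
contact_force: [-0.1, -0.7, -0.2]
grip_width: 0.0003
grasp_force: 0.0
```

```bash
python3 -c "
from h import *
from bench import *
inc([.525,-.076,.063]);print(state()['contact_force'],state()['position'])
p,d=get_image('wrist');np.savez('pics/w2.npz',p=p,d=d,**camera_model('wrist'))
p,X=cloud('pics/w2.npz')
P=X.reshape(-1,3);C=p.reshape(-1,3)
m=(C.max(1)<80)&(P[:,2]>.045)&(P[:,2]<.075)&(abs(P[:,0]-.525)<.04)&(abs(P[:,1]+.078)<.04);Q=P[m];print(m.sum(),Q.mean(0),Q.min(0),Q.max(0),cv2.minAreaRect((Q[:,:2]*1000).astype(np.float32)))
"
```

```text
cm [-0.53 -0.28  1.97] rot [0.001  0.0002 0.0061] t 2.45
[-0.07241152 -0.72341322 -0.18421608] [ 0.52777096 -0.07064345  0.08268011]
3319 [ 0.52590485 -0.06831499  0.06373757] [ 0.50161807 -0.10347095  0.05672387] [ 0.5512668  -0.05425619  0.06714315] ((526.37744140625, -78.78192138671875), (49.04928207397461, 48.19537353515625), 1.4727449417114258)
```

Request:
arm_command(increments=[[[-1,-0.3,-0.1,0.3,0,0,0],[-1,-0.6,-0.15,0.6,0,0,0],[-1,-0.6,-0.15,0.8,0,0,0],[-1,-0.6,-0.15,1.0,0,0,0],[-1,-0.6,-0.15,1.0,0,0,0],[-1,-0.6,-0.15,1.0,0,0,0]]])

```text
time: 3.1
position: [0.5258, -0.0765, 0.0719]
tool_rot: [-2.214, -2.228, 0.0]
contact_force: [0.7, 0.0, -0.8]
grip_width: 0.0002
grasp_force: 0.0
```

Request:
arm_command(increments=[[[-1,-0.1,0,0.4,0,0,0],[-1,-0.1,0,0.8,0,0,0],[-1,-0.1,0,1.2,0,0,0],[-1,-0.1,0,1.6,0,0,0],[-1,-0.1,0,2.0,0,0,0],[-1,-0.1,0,2.0,0,0,0]]])

```text
time: 3.7
position: [0.5259, -0.0765, 0.0519]
tool_rot: [-2.213, -2.228, -0.001]
contact_force: [-1.5, 2.7, 6.5]
grip_width: -0.0002
grasp_force: 3.1
```

Request:
arm_command(increments=[[[-1,0,0,0.3,0,0,0],[-1,0,0,0.6,0,0,0],[-1,0,0,0.9,0,0,0],[-1,0,0,1.2,0,0,0],[-1,0,0,1.5,0,0,0],[-1,0,0,1.8,0,0,0],[-1,0,0,2.0,0,0,0],[-1,0,0,2.0,0,0,0]]])

```text
time: 4.5
position: [0.5256, -0.0781, 0.0315]
tool_rot: [-2.215, -2.228, 0.001]
contact_force: [-0.3, -0.0, -0.2]
grip_width: 0.0001
grasp_force: 0.0
```

Request:
arm_command(increments=[[[-1,0,0,0.2,0,0,0],[-1,0,0,0.4,0,0,0],[-1,0,0,0.6,0,0,0],[-1,0,0,0.8,0,0,0],[-1,0,0,0.8,0,0,0]]])

```text
time: 5.0
position: [0.5258, -0.0776, 0.0237]
tool_rot: [-2.215, -2.228, 0.0]
contact_force: [-0.1, -0.2, 0.9]
grip_width: 0.0002
grasp_force: 0.0
```

Request:
arm_command(increments=[[[-1,0,0,0.05,0,0,0],[-1,0,0,0.1,0,0,0],[-1,0,0,0.15,0,0,0],[-1,0,0,0.15,0,0,0]]])

```text
time: 5.4
position: [0.5259, -0.0776, 0.0233]
tool_rot: [2.215, 2.228, 0.001]
contact_force: [-2.3, -0.4, 9.6]
grip_width: -0.0002
grasp_force: 4.5
```

Request:
arm_command(increments=[[[-1,0,0,0.03,0,0,0],[-1,0,0,0.03,0,0,0],[-1,0,0,0.03,0,0,0]]])

```text
time: 5.7
position: [0.526, -0.0777, 0.0232]
tool_rot: [2.215, 2.228, 0.001]
contact_force: [-2.8, 0.1, 12.1]
grip_width: -0.0001
grasp_force: 5.8
```

Firm on the stop at 12 N. I'll hold there, then lift off.

Request:
arm_command(increments=[[[-1,0,0,0.01,0,0,0],[-1,0,0,0.01,0,0,0],[-1,0,0,0.01,0,0,0],[-1,0,0,0.01,0,0,0],[-1,0,0,0.01,0,0,0],[-1,0,0,0.01,0,0,0],[-1,0,0,0.01,0,0,0],[-1,0,0,0.01,0,0,0]]])

```text
time: 6.5
position: [0.526, -0.0777, 0.0232]
tool_rot: [2.215, 2.228, 0.001]
contact_force: [-3.0, 0.3, 12.6]
grip_width: 0.0001
grasp_force: 6.2
```

Request:
arm_command(increments=[[[-1,0,0,-0.2,0,0,0],[-1,0,0,-0.6,0,0,0],[-1,0.3,0,-2,0,0,0],[-1,1,0,-5,0,0,0],[-1,2,0,-9,0,0,0],[0,4,0,-13,0,0,0],[0.5,7,0,-18,0,0,0],[1,11,0.5,-22,0,0,0]]])

```text
time: 7.3
position: [0.5287, 0.0217, 0.2339]
tool_rot: [2.217, 2.224, 0.001]
contact_force: [1.0, -0.2, -0.5]
grip_width: 0.0433
grasp_force: 0.0
```

```bash
python3 -c "
from h import *
from bench import *
p,d=get_image('side');cv2.imwrite('pics/s2.png',p[...,::-1]);np.savez('pics/s2.npz',p=p,d=d,**camera_model('side'))
inc([.570,.328,.24]);inc([.570,.328,.075])"
```

```text
cm [29.76  4.13  0.08] rot [ 0.0092 -0.0051  0.0113] t 7.35
cm [29.68  3.97 16.58] rot [ 0.0092 -0.0051  0.0113] t 7.35
```

View pics/s2.png

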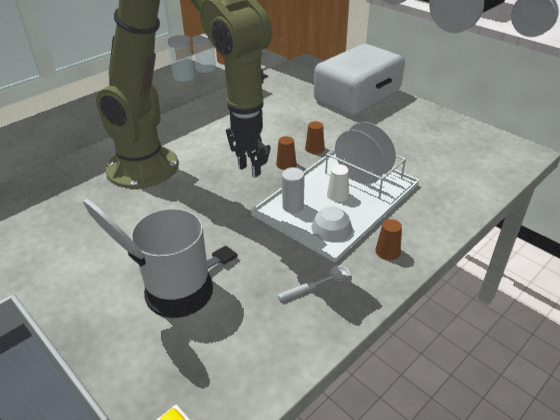

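The lid is open (leaning back at (115,230)), the pedal is down at (225,256) and the bin hasn't moved. Next is the cup.

Request:
arm_command(increments=[[[1,4.5,0.6,0,0.009,-0.005,0.011],[1,9,1.2,0,0.009,-0.005,0.011],[1,13.5,1.8,0,0.009,-0.005,0.011],[1,18,2.4,0,0.009,-0.005,0.011],[1,22.5,3,0,0.009,-0.005,0.011],[1,27,3.7,0,0.009,-0.005,0.011],[1,29.7,4.1,0,0.009,-0.005,0.011],[1,29.7,4.1,4,0.009,-0.005,0.011]]])

```text
time: 8.15
position: [0.57, 0.327, 0.1945]
tool_rot: [-2.217, -2.222, -0.001]
contact_force: [0.2, -0.7, 0.2]
grip_width: 0.0856
grasp_force: 0.0
```

```bash
python3 -c "
from h import *
from bench import *
p,d=get_image('wrist');cv2.imwrite('pics/w3.png',p[...,::-1]);np.savez('pics/w3.npz',p=p,d=d,**camera_model('wrist'))
p,X=cloud('pics/w3.npz');P=X.reshape(-1,3)
m=(abs(P[:,2]-.107)<.012)&(np.hypot(P[:,0]-.57,P[:,1]-.328)<.04);Q=P[m];print(m.sum(),Q.mean(0),cv2.minEnclosingCircle((Q[:,:2]*1000).astype(np.float32)),state()['position'])
inc([.570,.328,.068])"
```

```text
2739 [0.56301833 0.32467165 0.09871637] ((563.2091064453125, 323.75958251953125), 25.25773811340332) [0.56588624 0.32186918 0.18466325]
cm [ 0.69  0.57 11.65] rot [-0.014   0.0069 -0.0004] t 8.2
```

View pics/w3.png

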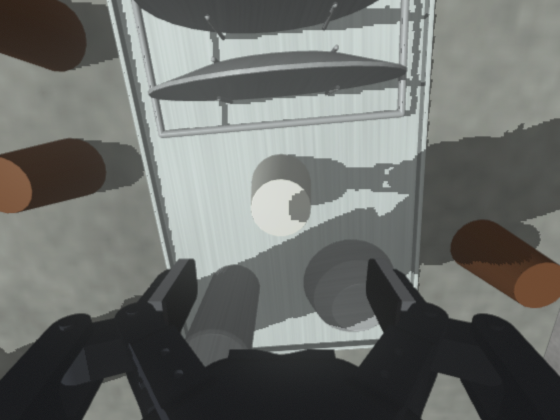

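The wrist view shows the white cup at (281,207), between the open fingers' lines, with the plates at the top and the tumbler (225,310) and bowl (350,285) clear.

Request:
arm_command(increments=[[[1,0.3,0.1,1.5,-0.007,0.003,0],[1,0.65,0.3,3,-0.014,0.007,0],[1,0.65,0.35,4.5,-0.014,0.007,0],[1,0.65,0.4,6,-0.014,0.007,0],[1,0.65,0.4,6,-0.014,0.007,0],[1,0.65,0.4,6,-0.014,0.007,0]]])

```text
time: 8.8
position: [0.5718, 0.325, 0.1315]
tool_rot: [2.226, 2.214, 0.006]
contact_force: [-0.2, 0.4, 0.8]
grip_width: 0.0852
grasp_force: 0.0
```

```bash
python3 -c "
from h import *
from bench import *
inc([.568,.3285,.070]);m=camera_model('wrist')
p,d=get_image('wrist');np.savez('pics/w4.npz',p=p,d=d,**m)
p,X=cloud('pics/w4.npz');P=X.reshape(-1,3)
m=(abs(P[:,2]-.107)<.008)&(np.hypot(P[:,0]-.57,P[:,1]-.328)<.032);Q=P[m];print(m.sum(),Q.mean(0),Q.min(0),Q.max(0),cv2.minEnclosingCircle((Q[:,:2]*1000).astype(np.float32)),state()['position'])
"
```

```text
cm [ 0.34 -0.41  6.15] rot [ 0.0044 -0.0012 -0.0056] t 8.8
5032 [0.56824614 0.33183107 0.10828816] [0.54313843 0.30464666 0.0990059 ] [0.59362568 0.35541004 0.11072146] ((568.343017578125, 329.8999938964844), 25.661134719848633) [0.57217091 0.32537759 0.13207954]
```

Request:
arm_command(increments=[[[1,0.45,-0.4,0.5,0.004,-0.001,-0.006],[1,0.45,-0.4,1.5,0.004,-0.001,-0.006],[1,0.45,-0.4,3,0.004,-0.001,-0.006],[1,0.45,-0.4,4.5,0.004,-0.001,-0.006],[1,0.45,-0.4,5.6,0.004,-0.001,-0.006],[1,0.45,-0.4,6.1,0.004,-0.001,-0.006],[1,0.45,-0.4,6.1,0.004,-0.001,-0.006]]])

```text
time: 9.55
position: [0.5677, 0.3302, 0.0694]
tool_rot: [-2.22, -2.223, 0.0]
contact_force: [0.1, 0.9, 0.5]
grip_width: 0.0855
grasp_force: 0.0
```

Request:
arm_command(increments=[[[-0.3,0,0,0,0,0,0],[-0.3,0,0,0,0,0,0],[-1,0,0,0,0,0,0],[-1,0,0,0,0,0,0],[-1,0,0,0,0,0,0],[-1,0,0,0,0,0,0]]], squeeze=25)

```text
time: 10.15
position: [0.5687, 0.3306, 0.0714]
tool_rot: [2.22, 2.222, 0.005]
contact_force: [-0.4, -0.3, 6.5]
grip_width: 0.0541
grasp_force: 26.2
```

Request:
arm_command(increments=[[[-1,0,0,-0.5,0,0,0],[-1,0,0,-2,0,0,0],[-1,0,0,-5,0,0,0],[-1,0,0,-9,0,0,0],[-1,0,0,-13,0,0,0],[-1,0,0,-17,0,0,0],[-1,0,0,-21,0,0,0],[-1,0,0,-25,0,0,0]]])

```text
time: 10.95
position: [0.5674, 0.3298, 0.3232]
tool_rot: [2.22, 2.222, 0.004]
contact_force: [0.3, -0.2, -1.6]
grip_width: 0.054
grasp_force: 26.4
```

```bash
python3 -c "
from h import *
inc([.529,-.232,.32])"
```

```text
cm [-56.18  -3.89   0.24] rot [ 0.0019 -0.0013  0.0009] t 10.95
```

Request:
arm_command(increments=[[[-1,-3,-0.2,0,0,0,0],[-1,-7,-0.5,0,0,0,0],[-1,-11,-0.8,0,0,0,0],[-1,-15,-1.1,0,0,0,0],[-1,-19,-1.4,0,0,0,0],[-1,-23,-1.7,0,0,0,0],[-1,-27,-2,0,0,0,0],[-1,-31,-2.2,0,0,0,0]]])

```text
time: 11.75
position: [0.5455, 0.0184, 0.3212]
tool_rot: [2.22, 2.222, 0.004]
contact_force: [0.3, -0.8, -1.0]
grip_width: 0.0546
grasp_force: 26.4
```

Request:
arm_command(increments=[[[-1,-4,-0.3,0,0,0,0],[-1,-8,-0.6,0,0,0,0],[-1,-12,-0.9,0,0,0,0],[-1,-15,-1.1,0,0,0,0],[-1,-18,-1.3,0,0,0,0],[-1,-20,-1.5,0,0,0,0],[-1,-20,-1.5,0,0,0,0]]])

```text
time: 12.45
position: [0.5301, -0.1837, 0.3208]
tool_rot: [2.225, 2.215, 0.0]
contact_force: [-0.0, 0.4, -1.1]
grip_width: 0.054
grasp_force: 26.4
```

```bash
python3 -c "
from h import *
from bench import *
inc([.529,-.233,.30]);print(state()['grip_width'])
for n in('top','side'):
  p,d=get_image(n);cv2.imwrite(f'pics/{n}5.png',p[...,::-1]);np.savez(f'pics/{n}5.npz',p=p,d=d,**camera_model(n))
a=cv2.imread('pics/side5.png')[60:330,60:300];b=cv2.imread('pics/top5.png')[150:300,290:440]
cv2.imwrite('pics/c5.png',np.hstack([cv2.resize(a,(400,450)),cv2.resize(b,(400,450))]))
p,X=cloud('pics/top5.npz');P=X.reshape(-1,3);m=(abs(P[:,2]-.205)<.008)&(abs(P[:,0]-.53)<.1)&(abs(P[:,1]+.233)<.1);Q=P[m];print(m.sum(),Q.min(0),Q.max(0),cv2.minEnclosingCircle((Q[:,:2]*1000).astype(np.float32)))
"
```

```text
cm [-4.93 -0.09  2.09] rot [ 0.0015  0.0011 -0.0044] t 12.45
0.05399219534487735
82 [ 0.46064962 -0.20455769  0.19722125] [ 0.6034724  -0.15248615  0.21095974] ((532.06103515625, -199.52145385742188), 71.58885955810547)
```

View pics/c5.png

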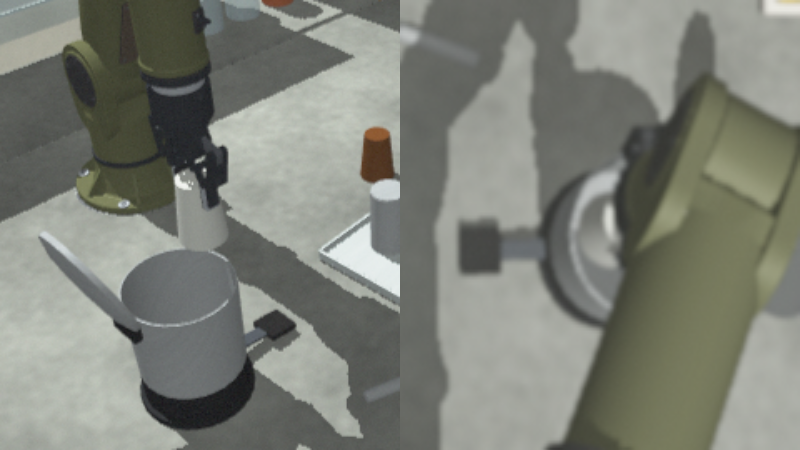

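```bash
python3 -c "
from h import *
p,X=cloud('pics/top5.npz');P=X.reshape(-1,3)
for y in np.arange(-.44,-.14,.04):
  m=(abs(P[:,1]-y)<.02)&(P[:,0]>.3)&(P[:,0]<.75)&(P[:,2]>.1);Q=P[m]
  print(y.round(2),m.sum(),Q.min(0).round(2) if len(Q) else '',Q.max(0).round(2) if len(Q) else '')
p,X=cloud('pics/side5.npz');P=X.reshape(-1,3)
for a,b in ((-.45,-.30),(-.30,-.22),(-.22,-.15)):
  m=(P[:,1]>a)&(P[:,1]<b)&(P[:,0]>.35)&(P[:,0]<.75)&(P[:,2]>.1);Q=P[m]
  h=np.histogram(Q[:,2],np.arange(.1,1.2,.05))[0];print(a,b,h)
p2,X=cloud('pics/side5.npz');P=X.reshape(-1,3);m=(P[:,1]<-.305)&(P[:,2]>.22)&(P[:,2]<.45)&(abs(P[:,0]-.53)<.1);print(m.sum(),P[m].min(0),P[m].max(0))
"
```

```text
-0.44 0  
-0.4 3 [ 0.52 -0.38  0.36] [ 0.55 -0.38  0.36]
-0.36 775 [ 0.45 -0.38  0.26] [ 0.59 -0.34  0.37]
-0.32 5 [ 0.46 -0.34  0.26] [ 0.46 -0.34  0.27]
-0.28 0  
-0.24 164 [ 0.51 -0.24  0.1 ] [ 0.61 -0.22  0.73]
-0.2 1297 [ 0.43 -0.22  0.1 ] [ 0.6  -0.18  0.74]
-0.16 3059 [ 0.35 -0.18  0.1 ] [ 0.59 -0.14  0.76]
-0.45 -0.3 [227 260  56 212 437 213   0   0   0   0   0   0   0   0   0   0   0   0
   0   0   0]
-0.3 -0.22 [ 883 1050  169    0    0    0    0   45  131  128  175  515  221    0
    0    0    0    0    0    0    0]
-0.22 -0.15 [ 722  887  130  441  498  673  666  870  765  967 1035 1156  469    0
    0    0    0    0    0    0    0]
882 [ 0.48056401 -0.38281699  0.23350763] [ 0.61949791 -0.33163394  0.36803732]
```

The cup hangs above the bin's front rim (side half, (200,215)). The open lid is clear behind it and the pedal is down.

Request:
arm_command(increments=[[[-1,-2,0,0,0,0,0],[-1,-4,0,0,0,0,0],[-1,-4.9,0.1,0,0,0,0],[-1,-4.9,0.1,2,0,0,0],[-1,-4.9,0.1,5,0,0,0],[-1,-4.9,0.1,8,0,0,0],[-1,-4.9,0.1,9,0,0,0],[-1,-4.9,0.1,9,0,0,0]]])

```text
time: 13.35
position: [0.5324, -0.2273, 0.2287]
tool_rot: [-2.217, -2.222, -0.001]
contact_force: [-0.2, 0.5, 0.5]
grip_width: 0.0538
grasp_force: 26.5
```

Request:
arm_command(increments=[[[-1,-0.4,0,0,0,0,0],[0.7,-0.4,0,0,0,0,0],[0.7,-0.4,0,0,0,0,0],[0.7,-0.4,0,0,0,0,0],[0.7,-0.4,0,0,0,0,0],[0.7,-0.4,0,0,0,0,0]]])

```text
time: 13.95
position: [0.5326, -0.2328, 0.2299]
tool_rot: [2.22, 2.222, 0.002]
contact_force: [-1.1, 0.8, -0.2]
grip_width: 0.0724
grasp_force: 0.0
```

Request:
arm_command(increments=[[[0.7,0,0,-2,0,0,0],[0.7,0,0,-5,0,0,0],[0.7,0,0,-8,0,0,0],[0.7,0,0,-10,0,0,0],[0.7,3,0,-10,0,0,0],[0.7,7,0,-10,0,0,0],[0.7,11,0,-10,0,0,0],[1,15.5,0,-8,0,0,0]]])

```text
time: 14.75
position: [0.5333, -0.0776, 0.3119]
tool_rot: [2.219, 2.218, 0.007]
contact_force: [1.3, -0.3, 0.4]
grip_width: 0.0841
grasp_force: 0.0
```

```bash
python3 -c "
from h import *
from bench import *
print(state()['grip_width'])
for n in('top','side'):
  p,d=get_image(n);cv2.imwrite(f'pics/{n}6.png',p[...,::-1]);np.savez(f'pics/{n}6.npz',p=p,d=d,**camera_model(n))
a=cv2.imread('pics/side6.png')[150:330,60:300];b=cv2.imread('pics/top6.png')[150:300,290:440]
cv2.imwrite('pics/c6.png',np.hstack([cv2.resize(a,(400,300)),cv2.resize(b,(300,300))]))
p,X=cloud('pics/top6.npz');P=X.reshape(-1,3);m=(abs(P[:,2]-.205)<.006)&(abs(P[:,0]-.53)<.1)&(abs(P[:,1]+.233)<.082);Q=P[m];print(m.sum(),Q.min(0),Q.max(0))
for n in('top','side'):
  p,X=cloud(f'pics/{n}6.npz');P=X.reshape(-1,3);C=p.reshape(-1,3);m=(P[:,2]>.01)&(P[:,2]<.032)&(P[:,1]>-.135)&(P[:,1]<-.04)&(abs(P[:,0]-.527)<.04)&(C.max(1)<100);Q=P[m];print(n,m.sum(),Q.mean(0),Q.min(0),Q.max(0))
inc([.526,-.080,.12])"
```

```text
0.08410892830040319
147 [ 0.45008295 -0.31492502  0.19926736] [ 0.60658114 -0.20824195  0.21027673]
top 185 [ 0.52774629 -0.07400471  0.02153001] [ 0.50260809 -0.09438388  0.01120015] [ 0.55081416 -0.05609224  0.03190705]
side 291 [ 0.53111448 -0.08446654  0.02190847] [ 0.50271377 -0.13185185  0.01144408] [ 0.55442207 -0.05462035  0.02974647]
cm [-1.12 -0.55 18.75] rot [-0.0026 -0.0056  0.0111] t 14.85
```

View pics/c6.png

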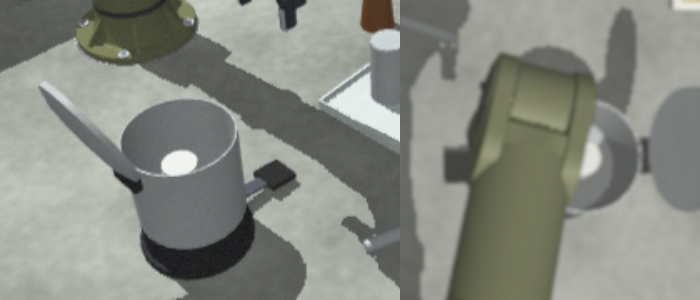

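The cup is lying in the bin (side half, (180,162)), with the lid open and the pedal down. Next I'll grip the pedal.

Request:
arm_command(increments=[[[0.5,-1,-0.5,3,0,-0.005,0.011],[0.5,-1,-0.5,7,0,-0.005,0.011],[0.5,-1,-0.5,11,0,-0.005,0.011],[0.5,-1,-0.5,15,0,-0.005,0.011],[0.5,-1,-0.5,18,0,-0.005,0.011],[0.5,-1,-0.5,20,0,-0.005,0.011],[0.5,-1,-0.5,20,0,-0.005,0.011],[0.5,-1,-0.5,20,0,-0.005,0.011]]])

```text
time: 15.65
position: [0.5277, -0.0882, 0.1102]
tool_rot: [2.23, 2.207, -0.004]
contact_force: [-0.1, -0.0, -0.1]
grip_width: 0.0639
grasp_force: 0.0
```

```bash
python3 -c "
from h import *
from bench import *
inc([.5263,-.079,.004]);print(state()['grip_width'])
m=camera_model('wrist');p,d=get_image('wrist');cv2.imwrite('pics/w7.png',p[...,::-1]);np.savez('pics/w7.npz',p=p,d=d,**m)
p,X=cloud('pics/w7.npz');P=X.reshape(-1,3);C=p.reshape(-1,3)
m=(C.max(1)<80)&(P[:,2]>.015)&(P[:,2]<.031)&(abs(P[:,0]-.525)<.035)&(abs(P[:,1]+.078)<.035);Q=P[m];print(m.sum(),Q.mean(0),Q.min(0),Q.max(0))
o=np.percentile(Q,[1,99],axis=0);print(o)"
```

```text
cm [ 0.96 -0.16 10.62] rot [ 0.0008  0.0044 -0.0103] t 15.65
0.06394294460471016
3409 [ 0.52630684 -0.07847725  0.02381727] [ 0.50187583 -0.10441893  0.0171659 ] [ 0.55059575 -0.05458599  0.02827547]
[[ 0.5027089  -0.10290191  0.01919931]
 [ 0.54960684 -0.05536747  0.0274427 ]]
```

View pics/w7.png

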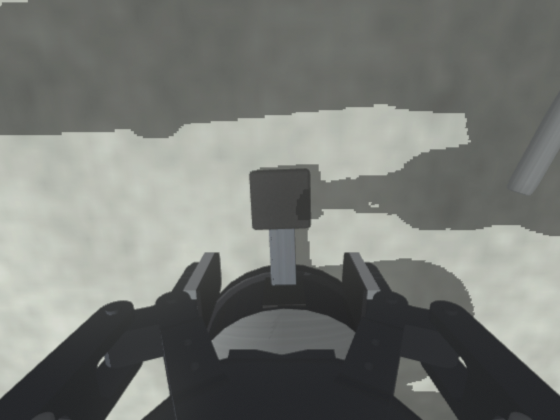

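The wrist view shows the tread at (250–310, 168–229), centred between the fingers at (282).

Request:
arm_command(increments=[[[0.5,0.6,-0.1,1,0,0.004,-0.01],[0.5,1.1,-0.15,3,0,0.004,-0.01],[0.5,1.1,-0.15,5,0,0.004,-0.01],[0.5,1.1,-0.15,6.5,0,0.004,-0.01],[0.5,1.1,-0.15,7.5,0,0.004,-0.01],[0.5,1.1,-0.15,8,0,0.004,-0.01],[0.5,1.1,-0.15,8,0,0.004,-0.01]]])

```text
time: 16.4
position: [0.5262, -0.0769, 0.0296]
tool_rot: [2.221, 2.221, 0.001]
contact_force: [0.6, -0.4, 1.2]
grip_width: 0.0638
grasp_force: 0.0
```

```bash
python3 -c "
from h import *
inc([.5263,-.077,.004])"
```

```text
cm [-0.01  0.01  2.56] rot [ 0.0008 -0.      0.0002] t 16.4
```

Request:
arm_command(increments=[[[0.5,0,0,0.4,0,0,0],[0.5,0,0,0.8,0,0,0],[0.5,0,0,1.2,0,0,0],[0.5,0,0,1.6,0,0,0],[0.5,0,0,2,0,0,0],[0.5,0,0,2.4,0,0,0],[0.5,0,0,2.4,0,0,0],[0.5,0,0,2.4,0,0,0]]])

```text
time: 17.2
position: [0.5261, -0.077, 0.0056]
tool_rot: [2.221, 2.221, 0.001]
contact_force: [0.3, 0.2, -0.9]
grip_width: 0.0641
grasp_force: 0.0
```

Request:
arm_command(increments=[[[0.25,0,0,0,0,0,0],[0.22,0,0,0,0,0,0],[0.2,0,0,0,0,0,0],[0.18,0,0,0,0,0,0],[0.16,0,0,0,0,0,0],[0.14,0,0,0,0,0,0],[0.12,0,0,0,0,0,0],[0.12,0,0,0,0,0,0]]], squeeze=30)

```text
time: 18.0
position: [0.5269, -0.0771, 0.0063]
tool_rot: [2.219, 2.221, 0.002]
contact_force: [0.1, 0.4, 7.0]
grip_width: 0.0495
grasp_force: 30.0
```

Request:
arm_command(increments=[[[0.0,0,0,0,0,0,0],[-1,0,0,0,0,0,0],[-1,0,0,0,0,0,0],[-1,0,0,0,0,0,0]]], squeeze=45)

```text
time: 18.4
position: [0.527, -0.077, 0.0064]
tool_rot: [2.219, 2.221, 0.003]
contact_force: [0.8, -0.1, 6.9]
grip_width: 0.0492
grasp_force: 45.6
```

Request:
arm_command(increments=[[[-1,0.01,0,-0.08,0,0,0],[-1,0.02,0,-0.16,0,0,0],[-1,0.03,0,-0.24,0,0,0],[-1,0.04,0,-0.32,0,0,0],[-1,0.05,0,-0.4,0,0,0],[-1,0.06,0,-0.48,0,0,0],[-1,0.06,0,-0.56,0,0,0],[-1,0.07,0,-0.64,0,0,0]]])

```text
time: 19.2
position: [0.5265, -0.0764, 0.0121]
tool_rot: [2.22, 2.221, 0.001]
contact_force: [4.7, -1.7, -6.0]
grip_width: 0.0486
grasp_force: 47.7
```

Request:
arm_command(increments=[[[-1,0.01,0.02,-0.08,0,0,0],[-1,0.02,0.03,-0.16,0,0,0],[-1,0.02,0.03,-0.24,0,0,0],[-1,0.03,0.03,-0.32,0,0,0],[-1,0.03,0.03,-0.4,0,0,0],[-1,0.04,0.03,-0.48,0,0,0],[-1,0.04,0.03,-0.56,0,0,0],[-1,0.05,0.03,-0.64,0,0,0]]])

```text
time: 20.0
position: [0.5265, -0.0762, 0.0188]
tool_rot: [2.221, 2.221, 0.001]
contact_force: [2.8, -4.0, -1.2]
grip_width: 0.0492
grasp_force: 48.1
```

Request:
arm_command(increments=[[[-1,-0.02,0.01,-0.08,0,0,0],[-1,-0.03,0.02,-0.16,0,0,0],[-1,-0.04,0.02,-0.24,0,0,0],[-1,-0.04,0.02,-0.32,0,0,0],[-1,-0.04,0.02,-0.4,0,0,0],[-1,-0.04,0.02,-0.48,0,0,0],[-1,-0.04,0.02,-0.56,0,0,0],[-1,-0.04,0.02,-0.64,0,0,0]]])

```text
time: 20.8
position: [0.5266, -0.0763, 0.0251]
tool_rot: [2.221, 2.221, 0.001]
contact_force: [1.1, -3.2, 0.9]
grip_width: 0.0489
grasp_force: 48.2
```

Request:
arm_command(increments=[[[-1,-0.02,0.01,-0.08,0,0,0],[-1,-0.04,0.01,-0.16,0,0,0],[-1,-0.05,0.01,-0.24,0,0,0],[-1,-0.06,0.01,-0.32,0,0,0],[-1,-0.07,0.01,-0.4,0,0,0],[-1,-0.08,0.01,-0.48,0,0,0],[-1,-0.09,0.01,-0.56,0,0,0],[-1,-0.1,0.01,-0.64,0,0,0]]])

```text
time: 21.6
position: [0.5266, -0.0768, 0.0314]
tool_rot: [2.221, 2.222, 0.001]
contact_force: [-0.2, -0.3, 2.9]
grip_width: 0.0487
grasp_force: 48.4
```

Request:
arm_command(increments=[[[-1,-0.01,0,-0.07,0,0,0],[-1,-0.02,0,-0.14,0,0,0],[-1,-0.03,0,-0.21,0,0,0],[-1,-0.04,0,-0.28,0,0,0],[-1,-0.05,0,-0.35,0,0,0],[-1,-0.06,0,-0.42,0,0,0],[-1,-0.07,0,-0.49,0,0,0],[-1,-0.08,0,-0.56,0,0,0]]])

```text
time: 22.4
position: [0.5267, -0.0776, 0.037]
tool_rot: [2.221, 2.221, 0.002]
contact_force: [-0.8, 3.5, 5.5]
grip_width: 0.0487
grasp_force: 48.4
```

Request:
arm_command(increments=[[[-1,-0.01,0,-0.05,0,0,0],[-1,-0.02,0,-0.1,0,0,0],[-1,-0.02,0,-0.15,0,0,0],[-1,-0.03,0,-0.2,0,0,0],[-1,-0.04,0,-0.25,0,0,0],[-1,-0.05,0,-0.3,0,0,0],[-1,-0.05,0,-0.35,0,0,0],[-1,-0.06,0,-0.4,0,0,0]]])

```text
time: 23.2
position: [0.5268, -0.0783, 0.0411]
tool_rot: [2.22, 2.222, 0.001]
contact_force: [-1.8, 1.1, 6.7]
grip_width: 0.0489
grasp_force: 48.6
```

Easing slowly onto the upper stop.

Request:
arm_command(increments=[[[-1,0,0,-0.04,0,0,0],[-1,0,0,-0.08,0,0,0],[-1,-0.01,0,-0.12,0,0,0],[-1,-0.01,0,-0.16,0,0,0],[-1,-0.01,0,-0.2,0,0,0],[-1,-0.02,0,-0.24,0,0,0],[-1,-0.02,0,-0.27,0,0,0],[-1,-0.02,0,-0.27,0,0,0]]])

```text
time: 24.0
position: [0.527, -0.079, 0.044]
tool_rot: [2.221, 2.22, 0.002]
contact_force: [-0.9, 2.0, 7.6]
grip_width: 0.0487
grasp_force: 48.7
```

```bash
python3 -c "
from h import *
from bench import *
print(state()['contact_force'],state()['position'])
for n in ('side',):
  p,d=get_image(n);cv2.imwrite('pics/s8.png',p[...,::-1]);np.savez('pics/s8.npz',p=p,d=d,**camera_model(n))
for f in('side0','s8'):
  p,X=cloud(f'pics/{f}.npz');P=X.reshape(-1,3)
  m=(np.hypot(P[:,0]-.533,P[:,1]+.234)<.075)&(P[:,2]>.19);Q=P[m];A=np.c_[Q[:,:2]-[.531,-.233],np.ones(len(Q))];print(f,m.sum(),np.linalg.lstsq(A,Q[:,2],rcond=None)[0])
"
```

```text
[-0.88249319  2.03063456  7.5552849 ] [ 0.52697643 -0.07902912  0.04401445]
side0 2362 [-0.01926016  0.00909586  0.22178079]
s8 2472 [-0.02690556  0.06882363  0.22740376]
```

Request:
arm_command(increments=[[[-1,0,0,-0.02,0,0,0],[-1,0,0,-0.04,0,0,0],[-1,0,0,-0.06,0,0,0],[-1,0,0,-0.08,0,0,0],[-1,0,0,-0.1,0,0,0],[-1,0,0,-0.12,0,0,0],[-1,0,0,-0.12,0,0,0]]])

```text
time: 24.75
position: [0.527, -0.0791, 0.0452]
tool_rot: [2.221, 2.22, 0.001]
contact_force: [-1.8, 0.9, 7.1]
grip_width: 0.0491
grasp_force: 48.7
```

```bash
cat > lid.py <<'E'
from h import *
from bench import *
p,d=get_image('side');cv2.imwrite('pics/s9.png',p[...,::-1]);np.savez('pics/s9.npz',p=p,d=d,**camera_model('side'))
p,X=cloud('pics/s9.npz');P=X.reshape(-1,3)
m=(np.hypot(P[:,0]-.533,P[:,1]+.234)<.075)&(P[:,2]>.19);Q=P[m];A=np.c_[Q[:,:2]-[.531,-.233],np.ones(len(Q))];print(m.sum(),np.linalg.lstsq(A,Q[:,2],rcond=None)[0])
E
python3 lid.py
```

```text
2377 [-0.02212473  0.01450024  0.22239783]
```

Request:
arm_command(increments=[[[-1,0,0,-0.02,0,0,0],[-1,0,0,-0.04,0,0,0],[-1,0,0,-0.06,0,0,0],[-1,0,0,-0.06,0,0,0]]])

```text
time: 25.2
position: [0.5269, -0.0791, 0.0454]
tool_rot: [2.221, 2.22, 0.001]
contact_force: [0.7, -0.1, 1.6]
grip_width: 0.0491
grasp_force: 48.2
```

Request:
arm_command(increments=[[[-1,0,0,0,0,0,0],[-1,0,0,0,0,0,0],[-1,0,0,0,0,0,0]]], squeeze=20)

```text
time: 25.5
position: [0.5269, -0.0791, 0.0454]
tool_rot: [2.221, 2.22, 0.001]
contact_force: [1.5, -1.7, 1.5]
grip_width: 0.0489
grasp_force: 48.1
```

Request:
arm_command(increments=[[[0.25,0,0,0,0,0,0],[0.4,0,0,0,0,0,0],[0.55,0,0,0,0,0,0],[0.6,0,0,0,0,0,0],[0.6,0,0,0,0,0,0],[0.6,0,0,0,0,0,0]]])

```text
time: 26.1
position: [0.5268, -0.0788, 0.0454]
tool_rot: [2.221, 2.221, 0.001]
contact_force: [-1.0, 0.0, 0.2]
grip_width: 0.0679
grasp_force: 0.0
```

```bash
python3 lid.py; python3 -c "
from h import *
inc([.5263,-.079,.2])"
```

```text
2367 [-0.01982934  0.00558906  0.22174563]
cm [ -0.02  -0.03 -15.45] rot [ 0.001   0.0001 -0.    ] t 26.15
```

Lid slope and height match the initial shut state. Retreating straight up, then away.

Request:
arm_command(increments=[[[0.6,0,0,-1,0,0,0],[0.6,0,0,-3,0,0,0],[0.6,0,0,-6,0,0,0],[0.6,0.5,0,-10,0,0,0],[0.6,2,0,-14,0,0,0],[0.6,5,0,-18,0,0,0],[0.6,9,0,-20,0,0,0],[0.6,9,0,-20,0,0,0]]])

```text
time: 26.95
position: [0.5281, 0.0174, 0.2491]
tool_rot: [2.211, 2.229, 0.012]
contact_force: [-0.2, 1.0, -0.6]
grip_width: 0.068
grasp_force: 0.0
```

Request:
arm_command(increments=[[[0.6,0,0,0,0,0,0],[0.6,0,0,0,0,0,0],[0.6,0,0,0,0,0,0],[0.6,0,0,0,0,0,0]]])

```text
time: 27.35
position: [0.5263, 0.0101, 0.2449]
tool_rot: [2.223, 2.219, -0.001]
contact_force: [-0.5, 0.7, -0.4]
grip_width: 0.0681
grasp_force: 0.0
```

```bash
python3 lid.py
```

```text
2375 [-0.02540247  0.00707493  0.22175232]
```

View pics/s9.png

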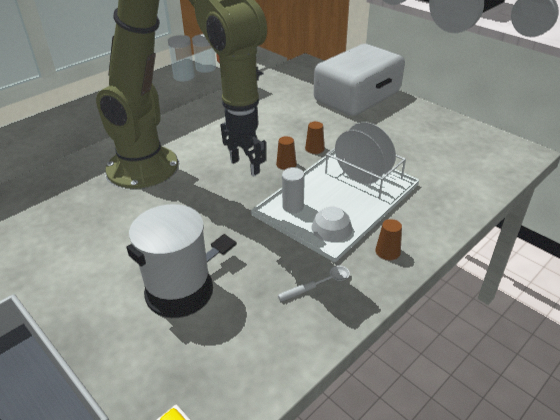

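The lid is shut at (168,235), the pedal is up at (223,243), the cup is gone from the tray, and the bowl, tumbler and spoon are where they were.

```bash
python3 -c "
from bench import sign_off;print(sign_off())"
```

```text
the job is handed in; nothing more can be done
None
```

The job is done and handed in at about 27 s of the 72 s allowed: the white cup is in the bin, the lid was eased shut by the pedal, and the bowl, tumbler and spoon look undisturbed in the final picture.

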